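# Slacken the left-hand wheel nut and take out the horseshoe washer

## Robot

A 6-joint arm with a two-finger parallel gripper is mounted at the origin on the work surface. World frame = base frame: x ahead of the robot, y to its left, z up, the work surface at z = 0. Lengths are in m, angles in rad, forces in N, time in s.
With the tool pointing down it reaches from about 0.3 to 1 m from the base axis. Payload 5.1 kg.
Tool frame: the origin (TCP) lies between the finger pads; the fingertips stand env.finger_overhang ahead of it and the grasp point (between the pads) lies 3 mm ahead of it (env.finger_overhang is the distance from the TCP to the fingertips, in m); z points along the fingers, x is the direction in which the jaws open and shut, and the axes are right-handed (so a half turn about z gives the same grasp; the last joint's range is limited). The gripper opens to 95 mm and grips with 3 to 60 N. Pads are 20 mm wide; open, the fingers measure 119 mm over their backs; the gripper's body (75 mm by 180 mm) begins 59 mm behind the grasp point.
Start: joints at [1.072, 0.124, 1.65, -0, 1.367, -0.083], TCP at [0.263, 0.595, 0.237] pointing down, gripper open.
Joint ranges: [-2.61, 2.61], [-1.02, 2.33], [0.03, 2.71], [-1.35, 4.49], [0.32, 2.68], [-2.91, 2.91]. Speed limits (rad/s): [2.57, 2.57, 3.14, 3.14, 3.14, 3.14].

## Interface

Orientations are given as a unit quaternion [w, x, y, z].
In Python, from cell import env gives the robot as it stands.
- The arm moves only by the tool move_arm, never from a script. Its argument "increments" is a list of rows, each an object with "translation": the shift along the world's x, y, z in cm, a list of three; "yaw": the turn about the world's z in degrees; "jaw": the opening, from -1 (shut) to 1 (fully open). A call has exactly 8 rows; each row is the pose to reach, as a shift and turn from the pose measured when the call began; what a row does not reach only later rows make up. A row lasts 1/10 s, in which the tool goes at most 50 mm and 8.59 degrees, less where a joint would pass 70% of its speed; a pose out of reach is approached as far as the arm can. A call with a gripper value outside its range is refused whole. The fingers move at their own pace and stop on an object; "force" is the grip in N (left out, the last holds). Time passes only in rows, so rows that repeat a pose let the fingers close, or fill a call up. It gives the time, the measured TCP pose, the force and the opening at its end, in the units of the state.
- env.read_state(): the state, without advancing time (a new reading comes with each control period).
- env.snapshot(name): name is "scene" or "top" or "wrist"; returns the picture (384x512x3 uint8, red, green, blue); there is no depth.
- env.calibration(name): a dict with "fx", "fy", "cx", "cy" (pixels), "R" (3x3) and "t" (3): a world point X has camera coordinates R X + t. Camera axes: x right, y down, z forward; pixel columns grow to the right and rows downward; lengths in m; the calibration is good to about 2 mm. A picture is of the moment at which its call begins: read the wrist's pose just before it. calibration takes no time and is no camera call; for the wrist camera it gives the pose at the moment of the call.
- env.job_done(): hands the job in, once; it reports no verdict.
The state is a dict: "t": time; "joint_pos": joint angles; "qd": joint speeds; "joint_torque": joint torques, N m; "eef_pos": TCP position; "orientation": TCP orientation; "force": force on the tool from outside, world axes, zero at the start; "ft_torque": the same for the moment, N m; "gripper_width": finger opening in m.
Only numpy, scipy, OpenCV 4.12 (cv2) and the standard library are available. Lean on these libraries where they do the work, as an engineer would, in place of code of your own. Each camera call takes 0.05 s, during which the arm holds its last target. There are 200 camera calls.

## Task

Start the wheel change on the flat-wheel tool sharpener: its wing nut has a left-hand thread, so slacken it by turning it clockwise (seen from above), feeling that it gives, and screw it all the way up until you feel it stop against the keeper disc, without straining the locked spindle. Then lift the horseshoe washer out of its recess from under the nut and lay it flat in the steel tray, and leave everything else on the bench where it is.

Things in the scene. Friction and masses are not known exactly. Their poses are not given: they have to be found in the camera images.
- sharpener: Fixed tool sharpener: round grey housing 220 mm across, 60 mm high, with a flat stone wheel 200 mm across (top 90 mm above the table). Origin on the wheel's axis at table height, z up; the washer's fin points to its -x. A 16 mm spindle stands on the axis, with the keeper disc on its top (28 mm across, 5 mm thick, top at 182 mm).
- flange (a point): Centre of the top of the steel flange on the wheel, 100 mm across, 96 mm above the table. On it a square lip 5 mm high (inside 56 x 56 mm, outside 66 x 66 mm, sides along x and y) forms the recess in which the horseshoe washer lies.
- spindle (a joint): Twist of the spindle in its sprung lock, rad, 0 at rest, positive clockwise from above: 6 N m per rad of torque on the nut. The nut turns with a friction of about 0.25 N m (0.04 rad) while free to turn; at both ends of its thread the torque just grows. The lock is strained beyond 0.18 rad (1.1 N m, 22 N at 48 mm from the axis) either way.
- nut_mid (a point): Dark steel wing nut: point on its axis at mid-height of the wings. x runs along the two wings: upright bars 10 mm thick, 20 mm high, reaching 60 mm from the axis. Hub 28 mm across, from 47.5 mm below to 14 mm above this point.
- nut: The same wing nut; origin on its axis at the foot of the hub (36 mm collar). Left-hand thread: clockwise from above raises it 3.2 mm per rad. How far it is done up differs; it meets the keeper after 2.5 to 3.3 rad, and only the felt stop tells when it is fully up. It stays where it is left.
- washer_fin (a point): Loose steel horseshoe washer, 0.1 to 0.16 kg: centre of its upright grip fin, 10 mm thick (y), 24 mm long (x), from 20.5 mm below to 13 mm above this point. x points from fin to spindle. At the start the wings' circle passes 6 mm or more above the fin's top, and the fin lies just outside it.
- washer_mid (a point): Underside of the horseshoe washer at the middle of its length (118 mm over all), 47 mm from the fin's centre along +x. Same axes.
- washer: The horseshoe washer's plate, 52 x 52 x 8 mm, slot 20 mm wide open to +x; origin under the plate's centre, 80 mm from the fin along +x and 27 mm below it. A 10 mm strap joins it to the fin. It is drawn out along its -x once lifted over the 5 mm lip; with the nut fully up it can rise about 10 mm before meeting the nut.
- tray_floor (a point): Open dark steel tray fixed on the table, outside 200 mm (x) x 140 mm (y) x 30 mm high, walls and floor 4 mm: centre of its inner floor, 4 mm above the table.
- offcut: Bystander, leave alone: hardwood offcut, 180 x 120 x 30 mm, flat on the table on the other side from the tray. Origin under its centre.
- chisel: Bystander, leave alone: wooden-handled screwdriver lying on the offcut. Origin under its centre.
- tape: Bystander, leave alone: cardboard tape core, 80 mm across, 25 mm high. Origin under its centre.
- tin: Bystander, leave alone: can, 80 mm across, 100 mm high. Origin under its centre.
- brush: Bystander, leave alone: flat brush lying on the table. Origin under its centre.

How it is judged:
By the outcome, as a careful person would: the job done as asked, in the order asked, and still so for the second after the job is handed in, with the robot touching nothing.
It also fails if it takes over 72 s, if anything falls off the work surface, if the arm or the gripper's body presses on something with over 40 N, if the wrist force passes 120 N, or if a joint passes its speed limit or range.

## Working session

There is one attempt and no reset: what is moved stays moved. The work goes in short steps, Python scripts to look and compute and a tool call to move; the robot and the scene stay as the last step left them, time stands still between calls to the robot, and variables do not carry over. Pictures are saved under pics/ and viewed, about 8 in all and at most 12, crops included, and the job is handed in when it is done.

Besides the shell and the picture viewer there is one more tool, called in YAML: its name, and indented under it one key for each argument. move_arm: Moves the arm, as the interface text tells. Its arguments: {"type":"object","properties":{"increments":{"type":"array","items":{"type":"object","properties":{"translation":{"type":"array","items":{"type":"number"}},"yaw":{"type":"number"},"jaw":{"type":"number"}}}},"force":{"type":"number"}},"required":["increments"]}

```bash
ls; mkdir -p pics
cat > h.py <<'E'
import numpy as np, cv2
from cell import env
def snap(n,f):
    p=env.snapshot(n); cv2.imwrite('pics/'+f,p[:,:,::-1]); return p
def ray(c,u,v):
    d=np.array([(u-c['cx'])/c['fx'],(v-c['cy'])/c['fy'],1]); R=np.array(c['R']);t=np.array(c['t'])
    return -R.T@t, R.T@d
def atz(c,u,v,z):
    o,d=ray(c,u,v); return o+d*(z-o[2])/d[2]
def proj(c,X):
    p=np.array(c['R'])@np.array(X)+np.array(c['t']); return [round(c['fx']*p[0]/p[2]+c['cx'],1),round(c['fy']*p[1]/p[2]+c['cy'],1)]
E
python3 - <<'E'
from h import *
a=snap('top','top0.png'); b=snap('scene','scene0.png')
cv2.imwrite('pics/both.png',cv2.resize(np.vstack([a,b])[:,:,::-1],None,fx=.78,fy=.78))
print(env.finger_overhang,env.read_state())
for n in('top','scene'):print(env.calibration(n))
E
```

```text
pics
0.022 {'t': 0.1, 'joint_pos': array([ 1.07240709e+00,  1.24435479e-01,  1.65155243e+00, -3.57748770e-05,
        1.36748053e+00, -8.26118233e-02]), 'qd': array([ 0.00044997, -0.0020059 , -0.00212386,  0.00094195,  0.00299058,
       -0.00081045]), 'joint_torque': array([ 2.17878637e-04, -4.18875790e+01, -3.61097467e+01,  7.76449288e-02,
        4.61299089e-02, -5.57163617e-05]), 'eef_pos': array([0.2623175 , 0.59412412, 0.23550391]), 'orientation': array([ 4.60858365e-04,  8.37822583e-01,  5.45941792e-01, -8.17043125e-04]), 'force': array([ 0.1773426 ,  0.37651666, -0.03880627]), 'ft_torque': array([-0.03869633,  0.07540512, -0.03668233]), 'gripper_width': 0.09494965918143171}
{'fx': 496.5567767589535, 'fy': 496.5567767589535, 'cx': 253.42660755773304, 'cy': 188.7269127886739, 'R': array([[-1.31685981e-02, -9.99913195e-01, -4.36013414e-04],
       [-9.81404334e-01,  1.30083497e-02, -1.91510616e-01],
       [ 1.91499664e-01, -2.09402088e-03, -9.81490445e-01]]), 't': array([-0.03337193,  0.57740839,  1.08869191])}
{'fx': 464.9518732545682, 'fy': 464.9518732545682, 'cx': 256.1363659779594, 'cy': 179.45220793757662, 'R': array([[-0.50437958,  0.86345905, -0.00630167],
       [ 0.73195261,  0.42366717, -0.53362113],
       [-0.45809018, -0.27376012, -0.84570017]]), 't': array([ 0.33406471, -0.34197459,  1.37786857])}
```

View pics/both.png

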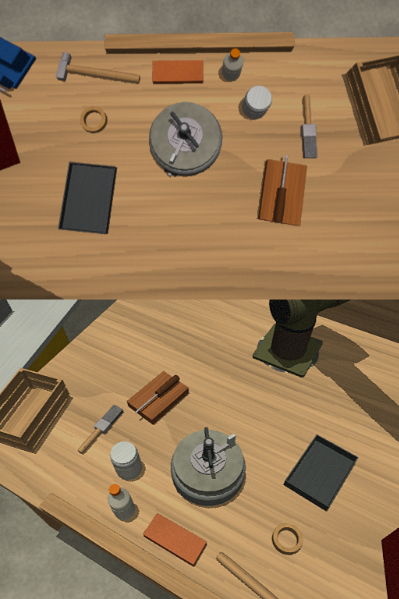

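The top view shows the sharpener at about (185,138) in the shrunken picture, the tray at (88,198) and the fin at about (173,157). Next come enlarged crops.

Run:
```python
import cv2
a=cv2.imread('pics/top0.png')[120:240,175:300]; b=cv2.imread('pics/scene0.png')[150:270,210:330]
t=cv2.imread('pics/top0.png')[195:315,65:165]
f=lambda x,s:cv2.resize(x,None,fx=s,fy=s,interpolation=cv2.INTER_CUBIC)
cv2.imwrite('pics/c1.png',f(a,5)); 
import numpy as np
cv2.imwrite('pics/c2.png',np.hstack([f(b,4),f(t,3)[:, :300] if 0 else cv2.copyMakeBorder(f(t,3),0,120,0,0,0)]))
```

```text
(no output)
```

View pics/c1.png

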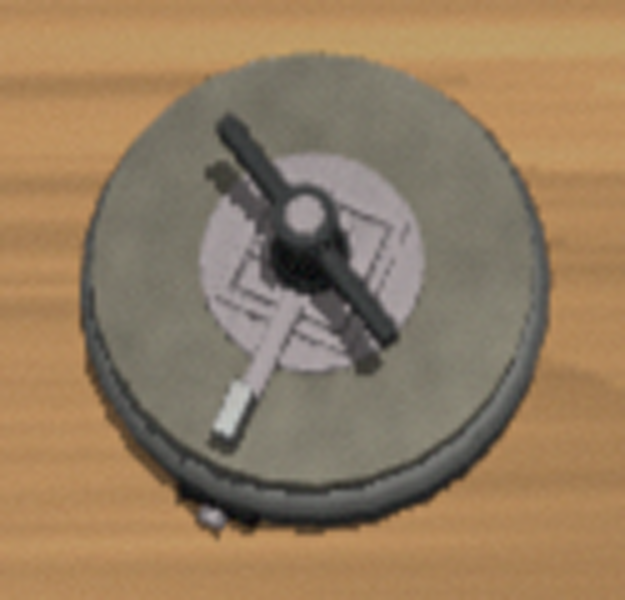

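View pics/c2.png

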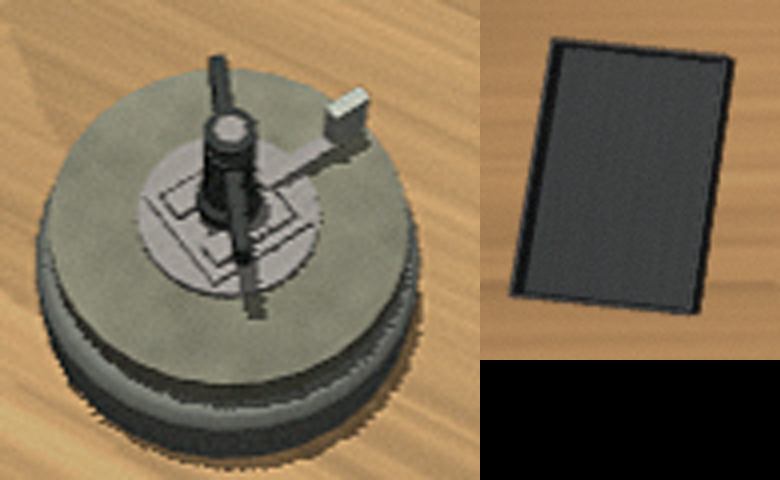

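Run:
```python
from h import *
T=env.calibration('top');S=env.calibration('scene')
t=lambda u,v,z:atz(T,175+u/5,120+v/5,z)[:2].round(4)
s=lambda u,v,z:atz(S,210+u/4,150+v/4,z)[:2].round(4)
print('keeper',t(306,212,.182),s(229,127,.182),'flange',t(313,262,.096),s(229,216,.096),'wheel',t(316,270,.09))
print('tips',t(232,122,.163),t(388,335,.163),s(217,60,.163),s(243,255,.163))
print('fin',t(237,395,.136),s(346,105,.136))
c=np.array([atz(T,65+u/3,195+v/3,.03)[:2] for u,v in[(72,38),(255,58),(218,314),(32,296)]]);print(c,c.mean(0),np.linalg.norm(np.diff(c,axis=0),axis=1))
st=env.read_state();W=env.calibration('wrist');print(W)
```

```text
keeper [ 0.6082 -0.0058] [ 0.6085 -0.0039] flange [ 0.6067 -0.006 ] [ 0.6112 -0.001 ] wheel [ 0.6044 -0.0071]
tips [0.6527 0.0259] [ 0.5597 -0.0391] [ 0.5647 -0.0358] [0.6601 0.0337]
fin [0.5398 0.0256] [0.5393 0.0304]
[[0.54188716 0.3443846 ]
 [0.52425028 0.20117987]
 [0.33004146 0.22385044]
 [0.34516218 0.36468496]] [0.43533527 0.28352497] [0.14428671 0.19552755 0.14164392]
{'fx': 323.99579001626097, 'fy': 323.99579001626097, 'cx': 258.0281616034876, 'cy': 186.86793222064534, 'R': array([[ 0.403503  ,  0.91497579, -0.00215399],
       [ 0.87447555, -0.38494765,  0.29514034],
       [ 0.26921709, -0.12097362, -0.95545149]]), 't': array([-0.64822115, -0.03303337,  0.39321132])}
```

move_arm:
  increments:
    - {"translation": [2,-3.5,0.5],"yaw": 1,"jaw": 0.6}
    - {"translation": [4,-7,1],"yaw": 3,"jaw": 0.6}
    - {"translation": [6.5,-11,1.5],"yaw": 5,"jaw": 0.6}
    - {"translation": [9,-15,2],"yaw": 7,"jaw": 0.6}
    - {"translation": [11,-19,2.5],"yaw": 9,"jaw": 0.6}
    - {"translation": [13,-23,3],"yaw": 11,"jaw": 0.6}
    - {"translation": [15.5,-27,3],"yaw": 13,"jaw": 0.6}
    - {"translation": [17.3,-30,3],"yaw": 14,"jaw": 0.6}

```text
t: 0.9
eef_pos: [0.4361, 0.2919, 0.2654]
orientation: [0.001, 0.765, 0.644, -0.001]
force: [0.4, 0.3, -0.4]
gripper_width: 0.0762
```

Run:
```python
from h import *
print({k:v.round(4) if hasattr(v,'round') else v for k,v in env.read_state().items()})
```

```text
{'t': 0.9, 'joint_pos': array([ 4.8840e-01, -1.7240e-01,  1.8928e+00, -1.8000e-03,  1.4223e+00,
       -9.1050e-01]), 'qd': array([-0.6545, -0.0581,  0.0586,  0.0119,  0.0039, -0.8109]), 'joint_torque': array([  3.0721, -28.9407, -36.4408,  -0.071 ,   0.1777,   0.5425]), 'eef_pos': array([0.4361, 0.2919, 0.2654]), 'orientation': array([ 8.000e-04,  7.651e-01,  6.439e-01, -7.000e-04]), 'force': array([ 0.4432,  0.2658, -0.4067]), 'ft_torque': array([ 0.0412,  0.0124, -0.0278]), 'gripper_width': 0.0762383102914899}
```

move_arm:
  increments:
    - {"translation": [2.5,-4.2,0],"yaw": 0,"jaw": 0.6}
    - {"translation": [5,-8.5,0],"yaw": 0,"jaw": 0.6}
    - {"translation": [7.5,-13,0],"yaw": 0,"jaw": 0.6}
    - {"translation": [10,-17.2,0],"yaw": 0,"jaw": 0.6}
    - {"translation": [12.5,-21.5,0],"yaw": 0,"jaw": 0.6}
    - {"translation": [15,-26,0],"yaw": 0,"jaw": 0.6}
    - {"translation": [17.2,-29.7,0],"yaw": 0,"jaw": 0.6}
    - {"translation": [17.2,-29.7,0],"yaw": 0,"jaw": 0.6}

```text
t: 1.7
eef_pos: [0.6094, -0.0096, 0.2643]
orientation: [0.001, 0.767, 0.642, -0.002]
force: [-0.1, -0.5, -0.2]
gripper_width: 0.0762
```

Run:
```python
from h import *
c=env.calibration('wrist'); print(c, env.read_state()['ft_torque'])
p=snap('wrist','w1.png'); cv2.imwrite('pics/w1b.png',cv2.resize(p[:,:,::-1],None,fx=1.5,fy=1.5,interpolation=cv2.INTER_CUBIC))
for X in [(.6083,-.005,.182),(.6083,-.005,.096),(.5396,.028,.136)]: print(np.array(proj(c,X))*1.5)
```

```text
{'fx': 323.99579001626097, 'fy': 323.99579001626097, 'cx': 258.0281616034876, 'cy': 186.86793222064534, 'R': array([[ 0.17575451,  0.98442775, -0.00351397],
       [ 0.9409008 , -0.16693155,  0.2946855 ],
       [ 0.28950999, -0.05509861, -0.95558783]]), 't': array([-0.09621353, -0.61560018,  0.24259295])} [-0.03095669 -0.02772734 -0.04812117]
[397.2  302.55]
[395.1  259.35]
[433.8 148.5]
```

View pics/w1b.png

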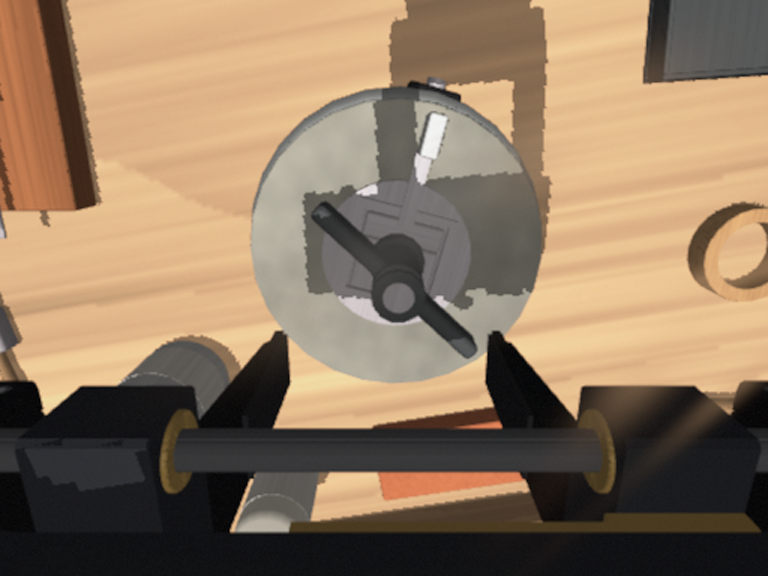

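The wrist view has the keeper at (398,296), the wing tips at (320,210) and (468,350), and the fin top from about (436,114) to (429,150).

Run:
```python
from h import *
c=env.calibration('wrist')
a=lambda u,v,z:atz(c,u/1.5,v/1.5,z)[:2].round(4)
print('keeper',a(398,296,.182),'flange',a(397,252,.096),'tips',a(320,210,.163),a(468,350,.163),'fin',a(437,114,.136),a(430,150,.136),'wheel',a(397,241,.09))
```

```text
keeper [ 0.6039 -0.0016] flange [ 6.024e-01 -3.000e-04] tips [ 0.5572 -0.0341] [0.6488 0.0311] fin [0.5209 0.0347] [0.5389 0.0282] wheel [0.5963 0.0008]
```

```bash
cat >> h.py <<'E'
def st():
    s=env.read_state(); q=s['orientation']; print('t',s['t'],'pos',s['eef_pos'].round(4),'yaw',round(np.degrees(2*np.arctan2(q[2],q[1])),1),'F',s['force'].round(2),'M',s['ft_torque'].round(3),'w',round(s['gripper_width'],4),'q6',round(s['joint_pos'][5],3))
E
python3 -c "from h import *;st()"
```

```text
t 1.75 pos [ 0.6084 -0.0073  0.2643] yaw 79.9 F [-0.05  0.18  0.61] M [ 0.079 -0.008 -0.029] w 0.076 q6 -1.494
```

move_arm:
  increments:
    - {"translation": [-0.2,0.3,-1],"yaw": 0,"jaw": 0.6}
    - {"translation": [-0.2,0.3,-3],"yaw": 0,"jaw": 0.6}
    - {"translation": [-0.2,0.3,-5],"yaw": 0,"jaw": 0.6}
    - {"translation": [-0.2,0.3,-7],"yaw": 0,"jaw": 0.6}
    - {"translation": [-0.2,0.3,-8.3],"yaw": 0,"jaw": 0.6}
    - {"translation": [-0.2,0.3,-9.3],"yaw": 0,"jaw": 0.6}
    - {"translation": [-0.2,0.3,-9.3],"yaw": -5,"jaw": 0.6}
    - {"translation": [-0.2,0.3,-9.3],"yaw": -10,"jaw": 0.6}

```text
t: 2.55
eef_pos: [0.6061, -0.0035, 0.1709]
orientation: [-0.0, 0.82, 0.572, -0.001]
force: [0.5, 0.8, 1.4]
gripper_width: 0.0761
```

```bash
python3 -c "from h import *;st()"
```

```text
t 2.55 pos [ 0.6061 -0.0035  0.1709] yaw 69.8 F [0.55 0.84 1.4 ] M [ 0.055 -0.041  0.018] w 0.0761 q6 -1.311
```

move_arm:
  increments:
    - {"translation": [0,0,0],"yaw": -3,"jaw": 0.6}
    - {"translation": [0,0,0],"yaw": -6,"jaw": 0.6}
    - {"translation": [0,0,0],"yaw": -9,"jaw": 0.6}
    - {"translation": [0,0,0],"yaw": -12,"jaw": 0.6}
    - {"translation": [0,0,0],"yaw": -15,"jaw": 0.6}
    - {"translation": [0,0,0],"yaw": -17,"jaw": 0.6}
    - {"translation": [0,0,0],"yaw": -19,"jaw": 0.6}
    - {"translation": [0,0,0],"yaw": -20,"jaw": 0.6}

```text
t: 3.35
eef_pos: [0.6068, -0.0035, 0.1717]
orientation: [0.001, 0.907, 0.421, -0.0]
force: [2.8, -1.8, -0.1]
gripper_width: 0.0762
```

```bash
python3 -c "from h import *;st()"
```

```text
t 3.35 pos [ 0.6068 -0.0035  0.1717] yaw 49.8 F [ 2.77 -1.79 -0.07] M [-0.297 -0.357  0.197] w 0.0762 q6 -0.963
```

move_arm:
  increments:
    - {"translation": [0,0,0.03],"yaw": -6,"jaw": 0.6}
    - {"translation": [0,0,0.06],"yaw": -12,"jaw": 0.6}
    - {"translation": [0,0,0.1],"yaw": -18,"jaw": 0.6}
    - {"translation": [0,0,0.13],"yaw": -24,"jaw": 0.6}
    - {"translation": [0,0,0.17],"yaw": -30,"jaw": 0.6}
    - {"translation": [0,0,0.2],"yaw": -36,"jaw": 0.6}
    - {"translation": [0,0,0.23],"yaw": -42,"jaw": 0.6}
    - {"translation": [0,0,0.27],"yaw": -48,"jaw": 0.6}

```text
t: 4.15
eef_pos: [0.607, -0.0036, 0.1745]
orientation: [0.001, 1.0, 0.014, -0.0]
force: [1.4, -2.3, -1.7]
gripper_width: 0.076
```

```bash
python3 -c "from h import *;st()"
```

```text
t 4.15 pos [ 0.607  -0.0036  0.1745] yaw 1.6 F [ 1.42 -2.32 -1.72] M [-0.608 -0.309  0.294] w 0.076 q6 -0.121
```

move_arm:
  increments:
    - {"translation": [0,0,0.03],"yaw": -6,"jaw": 0.6}
    - {"translation": [0,0,0.06],"yaw": -12,"jaw": 0.6}
    - {"translation": [0,0,0.1],"yaw": -18,"jaw": 0.6}
    - {"translation": [0,0,0.13],"yaw": -24,"jaw": 0.6}
    - {"translation": [0,0,0.17],"yaw": -30,"jaw": 0.6}
    - {"translation": [0,0,0.2],"yaw": -36,"jaw": 0.6}
    - {"translation": [0,0,0.23],"yaw": -42,"jaw": 0.6}
    - {"translation": [0,0,0.27],"yaw": -48,"jaw": 0.6}

```text
t: 4.95
eef_pos: [0.6069, -0.0039, 0.1771]
orientation: [0.002, 0.919, -0.395, -0.0]
force: [0.8, -2.9, -1.6]
gripper_width: 0.076
```

move_arm:
  increments:
    - {"translation": [0,0,0.02],"yaw": -4,"jaw": 0.6}
    - {"translation": [0,0,0.04],"yaw": -8,"jaw": 0.6}
    - {"translation": [0,0,0.06],"yaw": -12,"jaw": 0.6}
    - {"translation": [0,0,0.08],"yaw": -15,"jaw": 0.6}
    - {"translation": [0,0,0.1],"yaw": -18,"jaw": 0.6}
    - {"translation": [0,0,0.13],"yaw": -22,"jaw": 0.6}
    - {"translation": [0,0,0.15],"yaw": -26,"jaw": 0.6}
    - {"translation": [0,0,0.17],"yaw": -28,"jaw": 0.6}

```text
t: 5.75
eef_pos: [0.6067, -0.0039, 0.1787]
orientation: [0.002, 0.796, -0.606, -0.0]
force: [1.5, -2.8, -0.3]
gripper_width: 0.0761
```

```bash
python3 -c "from h import *;st()"
```

```text
t 5.75 pos [ 0.6067 -0.0039  0.1787] yaw -74.6 F [ 1.47 -2.81 -0.27] M [-0.434 -0.072  0.245] w 0.0761 q6 1.209
```

move_arm:
  increments:
    - {"translation": [0,0,0.01],"yaw": -1,"jaw": 0.6}
    - {"translation": [0,0,0.01],"yaw": -2,"jaw": 0.6}
    - {"translation": [0,0,0.02],"yaw": -3,"jaw": 0.6}
    - {"translation": [0,0,0.02],"yaw": -4,"jaw": 0.6}
    - {"translation": [0,0,0.03],"yaw": -5,"jaw": 0.6}
    - {"translation": [0,0,0.03],"yaw": -5,"jaw": 0.6}
    - {"translation": [0,0,0.03],"yaw": -5,"jaw": 0.6}
    - {"translation": [0,0,0.03],"yaw": -5,"jaw": 0.6}

```text
t: 6.55
eef_pos: [0.6067, -0.0039, 0.179]
orientation: [0.002, 0.768, -0.64, -0.001]
force: [1.4, -2.0, -0.8]
gripper_width: 0.076
```

```bash
python3 -c "from h import *;st()"
```

```text
t 6.55 pos [ 0.6067 -0.0039  0.179 ] yaw -79.6 F [ 1.39 -1.99 -0.75] M [-0.417  0.068  0.245] w 0.076 q6 1.296
```

move_arm:
  increments:
    - {"translation": [0,0,0.01],"yaw": -1,"jaw": 0.6}
    - {"translation": [0,0,0.01],"yaw": -2,"jaw": 0.6}
    - {"translation": [0,0,0.02],"yaw": -3,"jaw": 0.6}
    - {"translation": [0,0,0.02],"yaw": -4,"jaw": 0.6}
    - {"translation": [0,0,0.03],"yaw": -5,"jaw": 0.6}
    - {"translation": [0,0,0.03],"yaw": -5,"jaw": 0.6}
    - {"translation": [0,0,0.03],"yaw": -5,"jaw": 0.6}
    - {"translation": [0,0,0.03],"yaw": -5,"jaw": 0.6}

```text
t: 7.35
eef_pos: [0.6067, -0.0039, 0.1793]
orientation: [0.002, 0.74, -0.673, -0.001]
force: [0.8, -1.6, -1.3]
gripper_width: 0.0762
```

```bash
python3 -c "from h import *;st()"
```

```text
t 7.35 pos [ 0.6067 -0.0039  0.1793] yaw -84.6 F [ 0.84 -1.62 -1.27] M [-0.401  0.025  0.23 ] w 0.0762 q6 1.383
```

move_arm:
  increments:
    - {"translation": [0,0,0.01],"yaw": -1,"jaw": 0.6}
    - {"translation": [0,0,0.01],"yaw": -2,"jaw": 0.6}
    - {"translation": [0,0,0.02],"yaw": -3,"jaw": 0.6}
    - {"translation": [0,0,0.02],"yaw": -4,"jaw": 0.6}
    - {"translation": [0,0,0.03],"yaw": -5,"jaw": 0.6}
    - {"translation": [0,0,0.03],"yaw": -5,"jaw": 0.6}
    - {"translation": [0,0,0.03],"yaw": -5,"jaw": 0.6}
    - {"translation": [0,0,0.03],"yaw": -5,"jaw": 0.6}

```text
t: 8.15
eef_pos: [0.6067, -0.0038, 0.1796]
orientation: [0.002, 0.71, -0.705, -0.001]
force: [0.9, -1.7, -1.0]
gripper_width: 0.076
```

```bash
python3 -c "from h import *;st()"
```

```text
t 8.15 pos [ 0.6067 -0.0038  0.1796] yaw -89.6 F [ 0.88 -1.74 -1.  ] M [-0.44   0.067  0.219] w 0.076 q6 1.47
```

move_arm:
  increments:
    - {"translation": [0,0,0.01],"yaw": -1,"jaw": 0.6}
    - {"translation": [0,0,0.01],"yaw": -2,"jaw": 0.6}
    - {"translation": [0,0,0.02],"yaw": -3,"jaw": 0.6}
    - {"translation": [0,0,0.02],"yaw": -4,"jaw": 0.6}
    - {"translation": [0,0,0.03],"yaw": -5,"jaw": 0.6}
    - {"translation": [0,0,0.03],"yaw": -5,"jaw": 0.6}
    - {"translation": [0,0,0.03],"yaw": -5,"jaw": 0.6}
    - {"translation": [0,0,0.03],"yaw": -5,"jaw": 0.6}

```text
t: 8.95
eef_pos: [0.6067, -0.0039, 0.1799]
orientation: [-0.002, -0.678, 0.735, 0.001]
force: [0.8, -1.7, -1.4]
gripper_width: 0.0764
```

```bash
python3 -c "from h import *;st()"
```

```text
t 8.95 pos [ 0.6067 -0.0039  0.1799] yaw 265.4 F [ 0.83 -1.75 -1.37] M [-0.326  0.057  0.254] w 0.0764 q6 1.557
```

move_arm:
  increments:
    - {"translation": [0,0,0.01],"yaw": -1,"jaw": 0.6}
    - {"translation": [0,0,0.01],"yaw": -2,"jaw": 0.6}
    - {"translation": [0,0,0.02],"yaw": -3,"jaw": 0.6}
    - {"translation": [0,0,0.02],"yaw": -4,"jaw": 0.6}
    - {"translation": [0,0,0.03],"yaw": -5,"jaw": 0.6}
    - {"translation": [0,0,0.03],"yaw": -5,"jaw": 0.6}
    - {"translation": [0,0,0.03],"yaw": -5,"jaw": 0.6}
    - {"translation": [0,0,0.03],"yaw": -5,"jaw": 0.6}

```text
t: 9.75
eef_pos: [0.6066, -0.0038, 0.18]
orientation: [-0.002, -0.646, 0.764, 0.001]
force: [1.9, -2.1, -2.1]
gripper_width: 0.0761
```

```bash
python3 -c "from h import *;st()"
```

```text
t 9.75 pos [ 0.6066 -0.0038  0.18  ] yaw 260.4 F [ 1.95 -2.08 -2.07] M [-0.37  -0.04   0.559] w 0.0761 q6 1.644
```

move_arm:
  increments:
    - {"translation": [0,0,0],"yaw": -1,"jaw": 0.6}
    - {"translation": [0,0,0],"yaw": -2,"jaw": 0.6}
    - {"translation": [0,0,0],"yaw": -2,"jaw": 0.6}
    - {"translation": [0,0,0],"yaw": -2,"jaw": 0.6}
    - {"translation": [0,0,0],"yaw": -2,"jaw": 0.6}
    - {"translation": [0,0,0],"yaw": -2,"jaw": 0.6}
    - {"translation": [0,0,0],"yaw": -2,"jaw": 0.6}
    - {"translation": [0,0,0],"yaw": -2,"jaw": 0.6}

```text
t: 10.55
eef_pos: [0.6066, -0.0038, 0.18]
orientation: [-0.002, -0.632, 0.775, 0.001]
force: [0.9, -1.6, -2.6]
gripper_width: 0.0761
```

```bash
python3 -c "from h import *;st()"
```

```text
t 10.55 pos [ 0.6066 -0.0038  0.18  ] yaw 258.4 F [ 0.88 -1.63 -2.59] M [-0.392  0.028  0.721] w 0.0761 q6 1.679
```

move_arm:
  increments:
    - {"translation": [0,0,0],"yaw": 6,"jaw": 0.6}
    - {"translation": [0,0,0],"yaw": 12,"jaw": 0.6}
    - {"translation": [0,0,2],"yaw": 12,"jaw": 0.6}
    - {"translation": [0,0,5],"yaw": 12,"jaw": 0.6}
    - {"translation": [0,0,6.5],"yaw": 8,"jaw": 0.6}
    - {"translation": [-3,1.4,7],"yaw": 0,"jaw": 0.4}
    - {"translation": [-6,2.8,7],"yaw": -7,"jaw": 0.2}
    - {"translation": [-7.2,3.4,7],"yaw": -13.4,"jaw": 0}

```text
t: 11.35
eef_pos: [0.533, 0.0315, 0.2511]
orientation: [-0.001, -0.535, 0.845, 0.002]
force: [0.5, 0.0, 0.4]
gripper_width: 0.0573
```

Run:
```python
from h import *
env.snapshot('wrist'); env.snapshot('wrist'); st()
c=env.calibration('wrist')
p=snap('wrist','w2.png'); cv2.imwrite('pics/w2b.png',cv2.resize(p[:,:,::-1],None,fx=1.5,fy=1.5,interpolation=cv2.INTER_CUBIC))
for X in [(.6065,-.004,.182),(.534,.030,.136)]: print(np.array(proj(c,X))*1.5)
```

```text
t 11.45 pos [0.5336 0.0313 0.251 ] yaw 245.0 F [0.25 0.55 0.54] M [-0.063  0.171  0.048] w 0.0505 q6 1.964
[387.9 134.7]
[387.3  280.65]
```

View pics/w2b.png

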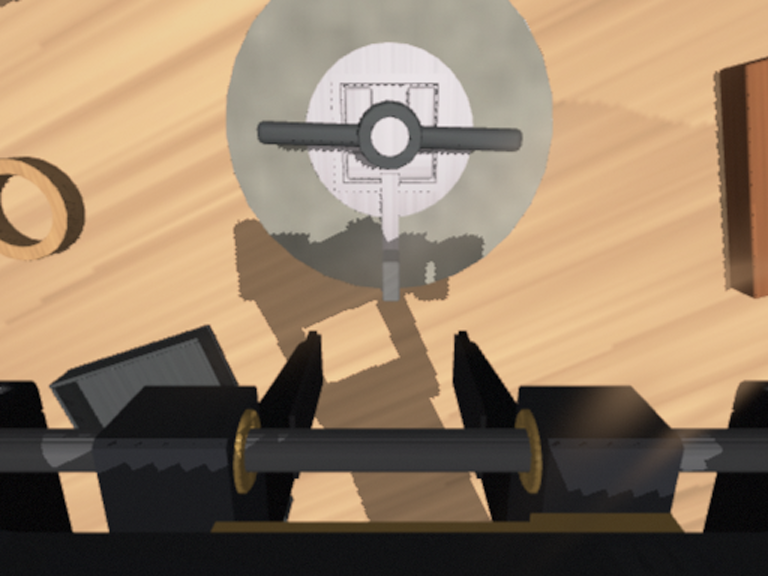

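The fin top is at about (391,281) and the keeper at (390,136), within 4 px of prediction. The fin lines up with the tool, and the nut wings now lie across it, clear of the fin.

Run:
```python
from h import *
c=env.calibration('wrist')
print(atz(c,391/1.5,281/1.5,.136), atz(c,390/1.5,136/1.5,.182),atz(c,392/1.5,262/1.5,.136),atz(c,391/1.5,300/1.5,.136));st()
```

```text
[0.53388885 0.027559   0.136     ] [ 0.60663118 -0.00501479  0.182     ] [0.54380977 0.02237766 0.136     ] [0.52347916 0.03234761 0.136     ]
t 11.5 pos [0.5345 0.0307 0.2509] yaw 245.1 F [-0.23 -0.11  0.7 ] M [-0.064  0.161 -0.061] w 0.0493 q6 1.961
```

move_arm:
  increments:
    - {"translation": [-0.05,-0.2,-2],"yaw": 0,"jaw": 0}
    - {"translation": [-0.05,-0.2,-5],"yaw": 0,"jaw": 0}
    - {"translation": [-0.05,-0.2,-8],"yaw": 0,"jaw": 0}
    - {"translation": [-0.05,-0.2,-10],"yaw": 0,"jaw": -0.2}
    - {"translation": [-0.05,-0.2,-11.5],"yaw": 0,"jaw": -0.4}
    - {"translation": [-0.05,-0.2,-12.3],"yaw": 0,"jaw": -0.5}
    - {"translation": [-0.05,-0.2,-12.3],"yaw": 0,"jaw": -0.5}
    - {"translation": [-0.05,-0.2,-12.3],"yaw": 0,"jaw": -0.6}

```text
t: 12.3
eef_pos: [0.5349, 0.0286, 0.1289]
orientation: [-0.0, -0.538, 0.843, 0.001]
force: [-0.1, 0.7, 1.0]
gripper_width: 0.021
```

```bash
python3 -c "from h import *;st()"
```

```text
t 12.3 pos [0.5349 0.0286 0.1289] yaw 245.1 F [-0.09  0.74  1.03] M [0.022 0.169 0.004] w 0.021 q6 1.957
```

move_arm:
  force: 45
  increments:
    - {"translation": [0,0,0],"yaw": 0,"jaw": -1}
    - {"translation": [0,0,0],"yaw": 0,"jaw": -1}
    - {"translation": [0,0,0],"yaw": 0,"jaw": -1}
    - {"translation": [0,0,0],"yaw": 0,"jaw": -1}
    - {"translation": [0,0,0],"yaw": 0,"jaw": -1}
    - {"translation": [0,0,0],"yaw": 0,"jaw": -1}
    - {"translation": [0,0,0],"yaw": 0,"jaw": -1}
    - {"translation": [0,0,0],"yaw": 0,"jaw": -1}

```text
t: 13.1
eef_pos: [0.5359, 0.0286, 0.1304]
orientation: [0.001, -0.538, 0.843, -0.0]
force: [-0.2, 1.0, 5.0]
gripper_width: 0.01
```

```bash
python3 -c "from h import *;st()"
```

```text
t 13.1 pos [0.5359 0.0286 0.1304] yaw 245.1 F [-0.15  0.99  4.97] M [-0.128  0.059 -0.074] w 0.01 q6 1.957
```

move_arm:
  increments:
    - {"translation": [0,0,0.1],"yaw": 0,"jaw": -1}
    - {"translation": [0,0,0.2],"yaw": 0,"jaw": -1}
    - {"translation": [0,0,0.3],"yaw": 0,"jaw": -1}
    - {"translation": [0,0,0.4],"yaw": 0,"jaw": -1}
    - {"translation": [0,0,0.5],"yaw": 0,"jaw": -1}
    - {"translation": [0,0,0.6],"yaw": 0,"jaw": -1}
    - {"translation": [0,0,0.7],"yaw": 0,"jaw": -1}
    - {"translation": [0,0,0.75],"yaw": 0,"jaw": -1}

```text
t: 13.9
eef_pos: [0.5359, 0.0286, 0.138]
orientation: [0.001, -0.538, 0.843, -0.0]
force: [-0.1, 0.0, -1.2]
gripper_width: 0.0099
```

Run:
```python
from h import *
st();c=env.calibration('scene')
p=snap('scene','s2.png')[130:270,200:340]; cv2.imwrite('pics/s2b.png',cv2.resize(p[:,:,::-1],None,fx=4,fy=4,interpolation=cv2.INTER_CUBIC));st()
```

```text
t 13.9 pos [0.5359 0.0286 0.138 ] yaw 245.1 F [-0.08  0.01 -1.19] M [0.021 0.236 0.017] w 0.0099 q6 1.957
t 13.95 pos [0.536  0.0286 0.1381] yaw 245.1 F [-0.31  0.15 -1.77] M [0.016 0.235 0.081] w 0.0099 q6 1.957
```

View pics/s2b.png

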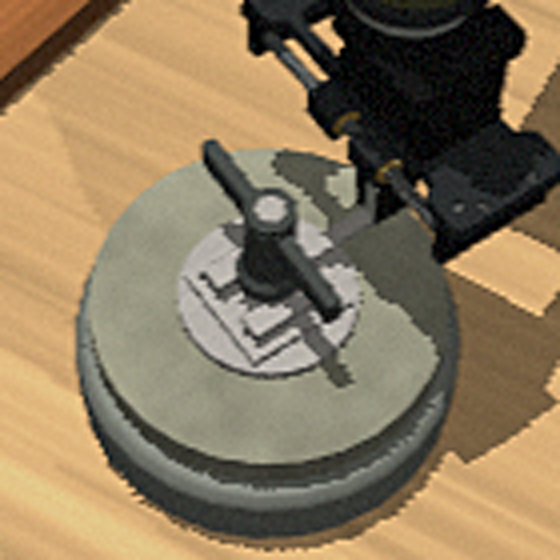

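The washer is up by about 7.6 mm with only its own weight on the wrist, so it hangs free. I'll draw it out along its -x.

move_arm:
  increments:
    - {"translation": [-0.3,0.14,0],"yaw": 0,"jaw": -1}
    - {"translation": [-0.6,0.28,0],"yaw": 0,"jaw": -1}
    - {"translation": [-0.9,0.42,0],"yaw": 0,"jaw": -1}
    - {"translation": [-1.2,0.56,0],"yaw": 0,"jaw": -1}
    - {"translation": [-1.5,0.7,0],"yaw": 0,"jaw": -1}
    - {"translation": [-1.8,0.83,0],"yaw": 0,"jaw": -1}
    - {"translation": [-2.1,0.97,0],"yaw": 0,"jaw": -1}
    - {"translation": [-2.4,1.1,0],"yaw": 0,"jaw": -1}

```text
t: 14.75
eef_pos: [0.5117, 0.0397, 0.1381]
orientation: [0.001, -0.538, 0.843, -0.0]
force: [-0.3, -0.1, -1.5]
gripper_width: 0.0097
```

```bash
python3 -c "from h import *;st()"
```

```text
t 14.75 pos [0.5117 0.0397 0.1381] yaw 245.1 F [-0.26 -0.11 -1.52] M [ 0.041  0.253 -0.052] w 0.0097 q6 1.977
```

move_arm:
  increments:
    - {"translation": [-0.9,0.42,0],"yaw": 0,"jaw": -1}
    - {"translation": [-1.8,0.84,0],"yaw": 0,"jaw": -1}
    - {"translation": [-2.7,1.26,0],"yaw": 0,"jaw": -1}
    - {"translation": [-3.6,1.67,0],"yaw": 0,"jaw": -1}
    - {"translation": [-4.5,2.1,0],"yaw": 0,"jaw": -1}
    - {"translation": [-5.4,2.5,0],"yaw": 0,"jaw": -1}
    - {"translation": [-6.3,2.9,0],"yaw": 0,"jaw": -1}
    - {"translation": [-7.2,3.35,0],"yaw": 0,"jaw": -1}

```text
t: 15.55
eef_pos: [0.439, 0.0735, 0.1381]
orientation: [0.001, -0.538, 0.843, -0.0]
force: [-0.6, 0.3, -0.6]
gripper_width: 0.0098
```

```bash
python3 -c "from h import *;st()"
```

```text
t 15.55 pos [0.439  0.0735 0.1381] yaw 245.1 F [-0.56  0.29 -0.6 ] M [0.1   0.271 0.011] w 0.0098 q6 2.049
```

move_arm:
  increments:
    - {"translation": [-0.5,0.5,1.5],"yaw": 0,"jaw": -1}
    - {"translation": [-1,3,2.5],"yaw": 2,"jaw": -1}
    - {"translation": [-1.7,6.5,3],"yaw": 5,"jaw": -1}
    - {"translation": [-2.5,10.3,3],"yaw": 8,"jaw": -1}
    - {"translation": [-3.4,14,3],"yaw": 12,"jaw": -1}
    - {"translation": [-4.2,18,3],"yaw": 16,"jaw": -1}
    - {"translation": [-5,21.5,3],"yaw": 18.5,"jaw": -1}
    - {"translation": [-5,21.5,3],"yaw": 18.5,"jaw": -1}

```text
t: 16.35
eef_pos: [0.3875, 0.2917, 0.1684]
orientation: [0.002, -0.669, 0.743, 0.0]
force: [-0.0, 0.7, -1.0]
gripper_width: 0.0097
```

Run:
```python
from h import *
env.snapshot('top');st()
p=snap('top','t3.png')[180:320,60:260]; cv2.imwrite('pics/t3b.png',cv2.resize(p[:,:,::-1],None,fx=4,fy=4,interpolation=cv2.INTER_CUBIC));st()
```

```text
t 16.4 pos [0.3879 0.2901 0.1681] yaw 263.8 F [-0.17 -0.36 -0.63] M [-0.031  0.282 -0.033] w 0.0098 q6 2.209
t 16.45 pos [0.3883 0.2891 0.168 ] yaw 263.7 F [-0.21 -0.5  -1.25] M [-0.047  0.281  0.037] w 0.0098 q6 2.209
```

View pics/t3b.png

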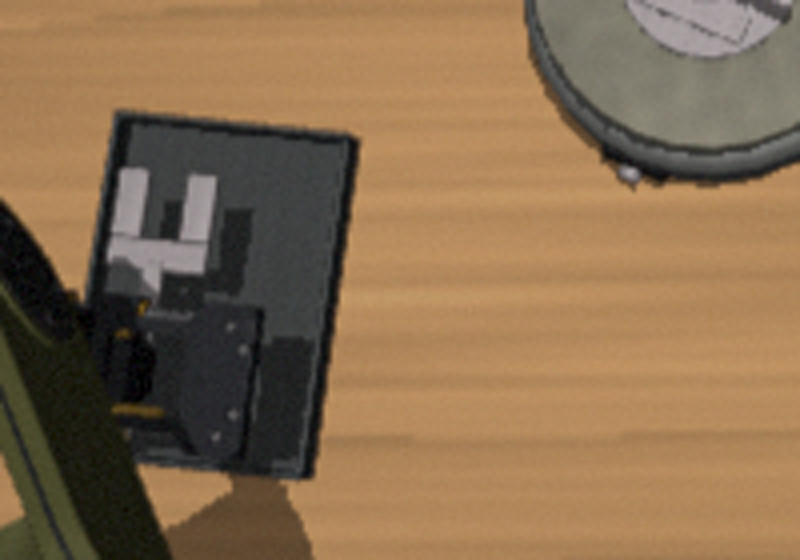

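The washer is held over the tray: its prong tips are at (133,170) and (203,176), and the plate's rear edge runs from (108,250) to (206,270). The rear edge is partly lit side, so I'll check positions.

Run:
```python
from h import *
T=env.calibration('top')
for z in (.135,.145):
  a=[atz(T,60+u/4,180+v/4,z)[:2].round(4) for u,v in[(117,168),(216,176),(206,272),(106,262)]];print(z,a,np.mean(a,0))
t=[atz(T,60+u/4,180+v/4,.03)[:2].round(4) for u,v in[(114,112),(359,136),(313,478)]];print(t,(t[0]+t[2])/2, t[0]-t[1])
```

```text
0.135 [array([0.4944, 0.3073]), array([0.4894, 0.2548]), array([0.439, 0.258]), array([0.4449, 0.3106])] [0.466925 0.282675]
0.145 [array([0.4931, 0.304 ]), array([0.4882, 0.252 ]), array([0.4382, 0.2551]), array([0.444 , 0.3073])] [0.465875 0.2796  ]
[array([0.5411, 0.3455]), array([0.525 , 0.2018]), array([0.3304, 0.2225])] [0.43575 0.284  ] [0.0161 0.1437]
```

move_arm:
  increments:
    - {"translation": [0,0,-1.5],"yaw": 0,"jaw": -1}
    - {"translation": [0,0,-4],"yaw": 0,"jaw": -1}
    - {"translation": [0,0,-7],"yaw": 0,"jaw": -1}
    - {"translation": [0,0,-9.5],"yaw": 0,"jaw": -1}
    - {"translation": [0,0,-11],"yaw": 0,"jaw": -1}
    - {"translation": [0,0,-11.8],"yaw": 0,"jaw": -1}
    - {"translation": [0,0,-12.2],"yaw": 0,"jaw": -1}
    - {"translation": [0,0,-12.4],"yaw": 0,"jaw": -1}

```text
t: 17.25
eef_pos: [0.3886, 0.2887, 0.0439]
orientation: [0.001, -0.667, 0.745, -0.0]
force: [0.4, 0.1, -1.0]
gripper_width: 0.01
```

```bash
python3 -c "from h import *;st()"
```

```text
t 17.25 pos [0.3886 0.2887 0.0439] yaw 263.7 F [ 0.41  0.13 -0.98] M [-0.042  0.251  0.059] w 0.01 q6 2.209
```

move_arm:
  increments:
    - {"translation": [0,0,-0.07],"yaw": 0,"jaw": -1}
    - {"translation": [0,0,-0.14],"yaw": 0,"jaw": -1}
    - {"translation": [0,0,-0.21],"yaw": 0,"jaw": -1}
    - {"translation": [0,0,-0.28],"yaw": 0,"jaw": -1}
    - {"translation": [0,0,-0.35],"yaw": 0,"jaw": -1}
    - {"translation": [0,0,-0.42],"yaw": 0,"jaw": -1}
    - {"translation": [0,0,-0.48],"yaw": 0,"jaw": -1}
    - {"translation": [0,0,-0.48],"yaw": 0,"jaw": -1}

```text
t: 18.05
eef_pos: [0.3885, 0.2886, 0.039]
orientation: [0.001, -0.667, 0.745, -0.0]
force: [0.2, -0.3, -1.2]
gripper_width: 0.01
```

```bash
python3 -c "from h import *;st()"
```

```text
t 18.05 pos [0.3885 0.2886 0.039 ] yaw 263.7 F [ 0.16 -0.29 -1.17] M [-0.01   0.313 -0.028] w 0.01 q6 2.209
```

move_arm:
  increments:
    - {"translation": [0,0,-0.03],"yaw": 0,"jaw": -1}
    - {"translation": [0,0,-0.06],"yaw": 0,"jaw": -1}
    - {"translation": [0,0,-0.08],"yaw": 0,"jaw": -1}
    - {"translation": [0,0,-0.1],"yaw": 0,"jaw": -1}
    - {"translation": [0,0,-0.1],"yaw": 0,"jaw": -1}
    - {"translation": [0,0,-0.1],"yaw": 0,"jaw": -1}
    - {"translation": [0,0,-0.1],"yaw": 0,"jaw": -1}
    - {"translation": [0,0,-0.1],"yaw": 0,"jaw": -1}

```text
t: 18.85
eef_pos: [0.3886, 0.2888, 0.0383]
orientation: [0.001, -0.667, 0.745, -0.0]
force: [-3.1, -1.5, 5.6]
gripper_width: 0.0094
```

```bash
python3 -c "from h import *;st()"
```

```text
t 18.85 pos [0.3886 0.2888 0.0383] yaw 263.7 F [-3.11 -1.53  5.55] M [-0.223  0.516 -0.108] w 0.0094 q6 2.209
```

Contact came at the predicted height. I'll release and rise straight up.

move_arm:
  increments:
    - {"translation": [0,0,0],"yaw": 0,"jaw": -0.7}
    - {"translation": [0,0,0],"yaw": 0,"jaw": -0.5}
    - {"translation": [0,0,0],"yaw": 0,"jaw": -0.4}
    - {"translation": [0,0,0],"yaw": 0,"jaw": -0.4}
    - {"translation": [0,0,1],"yaw": 0,"jaw": -0.4}
    - {"translation": [0,0,3],"yaw": 0,"jaw": -0.4}
    - {"translation": [0,0,6],"yaw": 0,"jaw": -0.4}
    - {"translation": [0,0,10],"yaw": 0,"jaw": -0.4}

```text
t: 19.65
eef_pos: [0.3874, 0.288, 0.1383]
orientation: [-0.001, -0.667, 0.745, 0.0]
force: [0.8, 1.3, -0.3]
gripper_width: 0.0285
```

move_arm:
  increments:
    - {"translation": [0,0,3],"yaw": 0,"jaw": -0.4}
    - {"translation": [0,0,7],"yaw": 0,"jaw": -0.4}
    - {"translation": [0,-3,10],"yaw": 0,"jaw": -0.4}
    - {"translation": [0,-7,12],"yaw": 0,"jaw": -0.4}
    - {"translation": [0,-11,13],"yaw": 0,"jaw": -0.4}
    - {"translation": [0,-15,13],"yaw": 0,"jaw": -0.4}
    - {"translation": [0,-17,13],"yaw": 0,"jaw": -0.4}
    - {"translation": [0,-17,13],"yaw": 0,"jaw": -0.4}

```text
t: 20.45
eef_pos: [0.3875, 0.1163, 0.2692]
orientation: [0.0, -0.666, 0.746, -0.001]
force: [0.5, -0.0, -0.2]
gripper_width: 0.0287
```

Run:
```python
from h import *
a=snap('top','t4.png');b=snap('scene','s4.png');st()
f=lambda x,s:cv2.resize(x,None,fx=s,fy=s,interpolation=cv2.INTER_CUBIC)
cv2.imwrite('pics/f.png',np.vstack([f(a,.8),f(np.hstack([a[190:320,65:195],b[150:280,205:335],b[150:280,330:460]]),1.05)]) [:,:,::-1] if 0 else np.vstack([cv2.resize(a,(560,420))[20:340],cv2.resize(np.hstack([a[190:320,60:190],b[150:280,340:470]]),(560,280))])[:,:,::-1])
```

```text
t 20.55 pos [0.3875 0.1181 0.2688] yaw 263.6 F [-0.26  0.38 -1.16] M [ 0.013  0.164 -0.012] w 0.0288 q6 1.845
```

View pics/f.png

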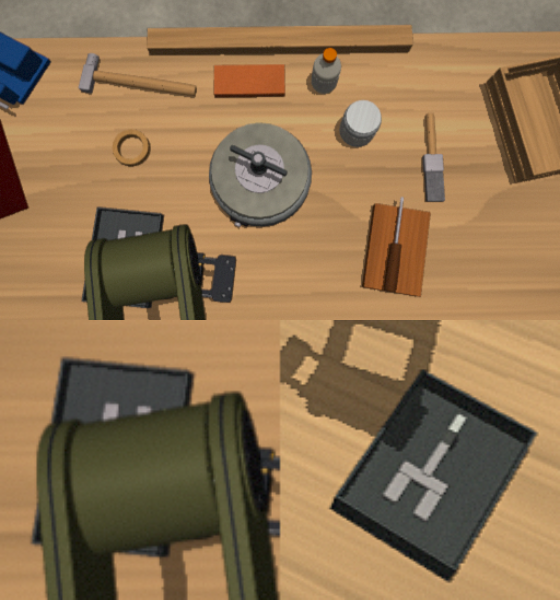

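The washer lies flat, mid-tray, with its fin upright at (457,423) in the lower-right crop. The nut is up, its wings now spanning (233,150) to (285,175), and the other items have not moved. Handing in.

```bash
python3 -c "
from h import *
print(env.job_done())"
```

```text
the job is handed in; nothing more can be done
None
```

The nut is screwed all the way up, the horseshoe washer is lying flat in the tray, and I've handed the job in at about 20.6 s.

- **Nut:** I turned it clockwise with both fingertips pushing on the wings. It gave at about 0.2–0.25 N m. After about 2.75 rad (expected range 2.5–3.3) the torque jumped to 0.56 N m, then 0.72 N m after another 2°, which is the stop. That stays under the 1.1 N m strain limit, and I then backed the fingers off.
- **Washer:** I gripped it by the fin, lifted it about 7.6 mm and drew it out along its own axis. The only force I saw was its own weight, about 1–1.5 N. It touched down in the tray at the height I expected, pressing with about 5.5 N, and I released it and backed off.
- **Last checks:** The final pictures show the washer flat near the middle of the tray and the other items apparently unmoved. The robot is clear of everything. No check failed. The cameras disagreed by up to 4–5 mm on the spindle's position, so I averaged them. A reading of about 5 N upward force while gripping the fin was gone once I lifted it.

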